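# Put the grout sprayer away: blow off the pressure and lock the pump down

### The arm

A 6-joint arm with a two-finger parallel gripper is mounted at the origin on the work surface; the furniture and walls round the work are solid. World frame = base frame: x ahead of the robot, y to its left, z up, the work surface at z = 0. Lengths are in mm, angles in rad, forces in N, time in s.
With the tool pointing down it reaches from about 275 to 750 mm from the base axis. Payload 10.2 kg.
Tool frame: the origin (TCP) lies between the finger pads; the fingertips stand 11 mm ahead of it and the grasp point (between the pads) lies 8 mm behind it; z points along the fingers, y is the line along which they close (so a half turn about z gives the same grasp; the last joint's range is limited). The gripper opens to 85 mm and grips with 20 to 120 N. Pads are 22 mm wide; open, the fingers measure 114 mm over their backs; the gripper's body (76 mm by 85 mm) begins 54 mm behind the grasp point. The pads swing forward as they close: fully open they stand 13 mm farther back than shut.
Start: joints at [-1.541, 0.313, 1.498, -0, 1.331, -0.223], TCP at [131.297, -508.323, 242.294] pointing down, gripper open.
Joint ranges: [-2.94, 2.94], [-0.97, 2.17], [0.19, 2.56], [-1.23, 4.37], [0.02, 3.11], [-2.88, 2.88]. Speed limits (rad/s): [2.39, 2.39, 3.01, 3.14, 3.14, 3.14].

### API

Orientations are given as a unit quaternion [w, x, y, z].
In Python, from rig import sense, eyes, finish_job gives the robot as it stands.
- The arm moves only by the shell command python3 -m jog 'ROWS' [FORCE]. ROWS is JSON, a list of rows, each a list of 7 numbers: the shift along the tool's x, y, z in m, then the turn, a rotation vector about the tool's x, y, z in rad, then the finger opening in m, from 0 to 0.0854. In form: [[dx, dy, dz, rx, ry, rz, gripper], ...]. A call has 1 to 5 rows; each row shifts and turns the commanded pose from where the row before left it, along the tool's axes as they then stand; what a row does not reach is not made up. A row lasts 1/10 s, in which the tool goes at most 50 mm and 8.59 degrees, less where a joint would pass 70% of its speed; a pose out of reach is approached as far as the arm can. A call is refused whole if a number of a shift passes 0.05 or a number of a turn 0.15, either way. A call with a gripper value outside its range is refused whole. The fingers move at their own pace and stop on an object; FORCE is the grip in N (left out, the last holds). Time passes only in rows, so rows that do not move let the fingers close. It gives the time, the measured TCP pose, the force, the opening and the grip force at its end, in the units of the state.
- sense(): the state, without advancing time (a new reading comes with each control period).
- eyes.capture(name): name is "scene" or "top" or "wrist"; returns the picture (480x640x3 uint8, red, green, blue); there is no depth.
- eyes.calibration(name): a dict with "fx", "fy", "cx", "cy" (pixels), "cam_to_world" (4x4, takes a point from camera to world coordinates); the wrist camera has in their place "mount" (4x4, takes a point from camera to tool coordinates, whose origin is the TCP and whose axes are the flange's). Camera axes: x right, y down, z forward; pixel columns grow to the right and rows downward; lengths in mm; the calibration is good to about 2 mm. A picture is of the moment at which its call begins: read the wrist's pose just before it. calibration takes no time and is no camera call.
- finish_job(): hands the job in; it is judged then, once.
The state is a dict: "time_s": time; "joints": joint angles; "dq": joint speeds; "tau": joint torques, N m; "eef_pos": TCP position; "ee_rot": TCP orientation; "force": force on the tool from outside, world axes, zero at the start; "wrist_torque": the same for the moment, N m; "grip_width": opening from 0.0 (shut) to 1.0 (fully open); "grip_force": force on a finger pad.
Only numpy, scipy, OpenCV 4.12 (cv2) and the standard library are available. Lean on these libraries where they do the work, as an engineer would, in place of code of your own. Each camera call takes 0.05 s, during which the arm holds its last target. There are 200 camera calls.

### The job

Make the pump sprayer ready to be carried away: first squeeze its orange thumb trigger fully against the grip, hold it for a good second to blow off the pressure, and let it go. Then lock the pump down: push the orange T-handle, turning it clockwise to feel for the place where its lugs drop through the collar, press it to its stop, turn it clockwise under the collar as far as it goes and let it rise into its lock, where it must stay by itself. Leave the sprayer standing upright where it is (a few centimetres do not matter) and do not disturb the glass, the spatula and the stone slab beside it.

Things in the scene. Friction and masses are not known exactly. Their poses are not given: they have to be found in the camera images.
- sprayer: Loose hand pump sprayer standing upright: round white tank 104 mm in diameter, black head, 1.4 to 2.2 kg. Origin: centre of its underside, on the pump's axis; z up along that axis. The orange nozzle with brass tip points to +x (84 mm out, 162 mm high); the black grip, 26 mm wide, sticks out to -x (end 127 mm out, top 175 mm high).
- collar_top (a point): Centre of the flat top of the black collar (55 mm in diameter, on the pump's axis, 196 mm above the underside). Its lip has two gates, half a turn apart, for the handle's two lugs; the collar may be screwed on to any angle, so where they lie is not known beforehand (they show from above where the handle does not hide them). A lug fits its gate with about 12 degrees to spare either way.
- trigger (a joint): Orange thumb trigger, 22 mm wide, over the grip, hinged at its inner end and sprung up. 0 = released, 0.20 rad = fully squeezed against the grip (about 4.5 N at the pad).
- trigger_pad (a point): Middle of the ribbed pad on top of the trigger, 96 mm out from the pump's axis over the grip, about 200 mm high when released; a full squeeze carries it about 12 mm down. Its axes are those of the sprayer while released.
- pump_rod (a joint): Travel of the sprung pump rod, downward: 0 = up, 0.045 m = at its stop (8 N rising to 16 N). At 0.030 the lugs land on the lip unless over the gates. Below the lip the handle turns clockwise, about 78 degrees from mid-gate to the end wall, only while held within 3 mm of the stop; let go at the end it rises 6 mm and stays locked at about 0.039.
- pump_handle (a joint): Turn of the T-handle, clockwise seen from above is positive; at 0 its bar lies along the sprayer's x axis. It turns freely while the pump is up. At the start a gate lies somewhere between 20 and 105 degrees clockwise of the lugs.
- pump_grip (a point): Middle of the T-handle's bar, on the pump's axis: orange bar 66 mm long (its own x axis), 16 mm wide (y), 22 mm high; 267 mm above the underside while the pump is up. The two lugs stand out along its x axis, 41 mm below this point. A stem 35 mm long below the bar keeps it 13 mm or more above the collar.
- glass: Glass tumbler, 77 mm in diameter, 85 mm high, near the sprayer. Origin: centre of its underside. To be left alone.
- grout_spatula: Grout spatula with wooden handle, 195 x 42 x 16 mm, lying near the sprayer. Origin: centre of its underside. To be left alone.
- stone_slab: Greenish stone slab, 58 x 102 x 14 mm, lying near the sprayer. Origin: centre of its underside. To be left alone.

How it is judged:
By the outcome, as a careful person would: the job done as asked, in the order asked, and still so for the second after the job is handed in, with the robot touching nothing.
It also fails if it takes over 67 s, if anything falls off the work surface, if the arm or the gripper's body presses on something with over 40 N, if the wrist force passes 120 N, or if a joint passes its speed limit or range.

## Working session

There is one attempt and no reset: what is moved stays moved. The work goes in short steps, Python scripts to look and compute and a shell command to move; the robot and the scene stay as the last step left them, time stands still between calls to the robot, and variables do not carry over. Pictures are saved under pics/ and viewed, at most 12 in all, crops included, and the job is handed in when it is done.

```bash
mkdir -p pics; ls
python3 - <<'E'
from rig import sense, eyes
import cv2,numpy as np
np.set_printoptions(precision=3,suppress=True)
s=sense();print(s['eef_pos'],s['ee_rot'],s['time_s'],s['force'])
for n in('scene','top','wrist'):
    im=eyes.capture(n);cv2.imwrite(f'pics/{n}0.png',im[:,:,::-1])
    c=eyes.calibration(n)
    for k,v in c.items(): print(n,k,np.array(v).round(3).tolist())
E
```

```text
pics
[ 131.291 -508.051  241.707] [-0.001  0.992  0.126  0.   ] 0.0 [0.029 0.429 0.964]
scene fx 584.549
scene fy 584.549
scene cx 313.111
scene cy 243.151
scene cam_to_world [[-0.524, -0.415, 0.744, -312.856], [-0.852, 0.257, -0.457, 429.708], [-0.001, -0.873, -0.488, 697.24], [0.0, 0.0, 0.0, 1.0]]
top fx 592.992
top fy 592.992
top cx 309.734
top cy 241.075
top cam_to_world [[-0.024, -0.992, 0.123, 357.855], [-1.0, 0.024, -0.001, -83.795], [-0.002, -0.123, -0.992, 1243.533], [0.0, 0.0, 0.0, 1.0]]
wrist fx 375.784
wrist fy 375.784
wrist cx 321.518
wrist cy 232.755
wrist mount [[-0.0, -0.967, -0.256, 65.755], [1.0, -0.0, 0.001, -0.534], [-0.001, -0.256, 0.967, -132.656], [0.0, 0.0, 0.0, 1.0]]
```

View pics/scene0.png

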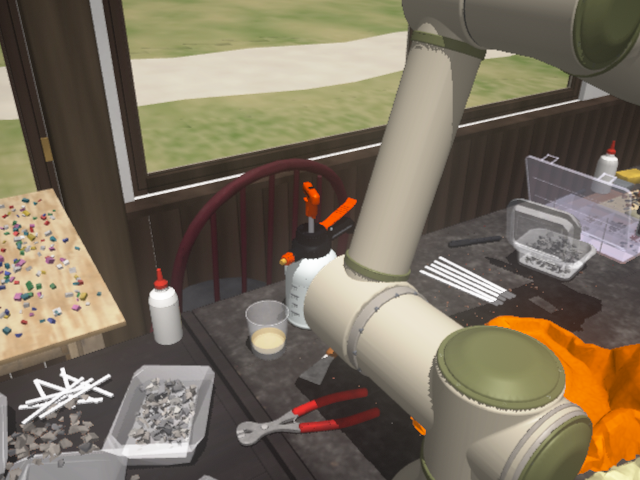

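View pics/top0.png

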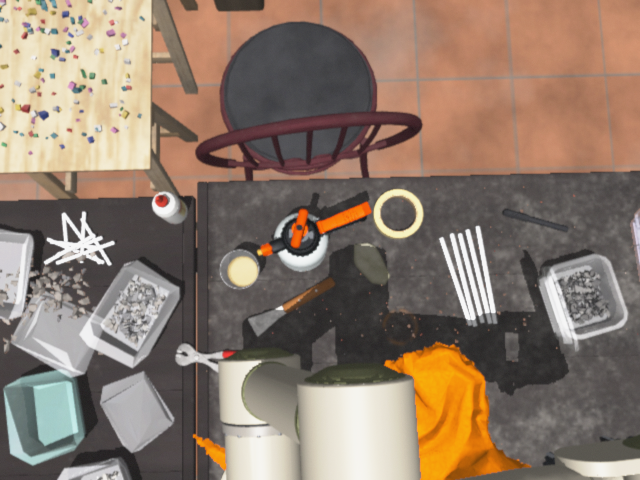

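The top view shows the sprayer with its handle near (300,230), nozzle tip at (263,250) and trigger running to (368,208). The glass is at (240,268), the spatula at (290,305) and the slab at (370,262). I'll zoom in next.

```bash
cat > h.py <<'E'
import numpy as np,cv2
from scipy.spatial.transform import Rotation as R
from rig import sense, eyes
np.set_printoptions(precision=2,suppress=True)
def cam(n,s=None):
    c=eyes.calibration(n)
    if n=='wrist':
        s=s or sense(); q=s['ee_rot']; T=np.eye(4)
        T[:3,:3]=R.from_quat([q[1],q[2],q[3],q[0]]).as_matrix(); T[:3,3]=s['eef_pos']
        M=T@np.array(c['mount'])
    else: M=np.array(c['cam_to_world'])
    return c,M
def onz(cm,u,v,z):
    c,M=cm; d=M[:3,:3]@[(u-c['cx'])/c['fx'],(v-c['cy'])/c['fy'],1]; o=M[:3,3]
    return o+d*(z-o[2])/d[2]
def proj(cm,p):
    c,M=cm; q=M[:3,:3].T@(np.array(p)-M[:3,3]); return np.array([c['cx']+c['fx']*q[0]/q[2],c['cy']+c['fy']*q[1]/q[2]])
def shot(n,name):
    s=sense(); im=eyes.capture(n); cv2.imwrite(f'pics/{name}.png',im[:,:,::-1]); return im,cam(n,s)
def orange(im):
    h=cv2.cvtColor(im,cv2.COLOR_RGB2HSV); return cv2.inRange(h,(4,200,140),(16,255,255))
def toolrel(p,s=None):  # world point in tool axes, m
    s=s or sense(); q=s['ee_rot']; r=R.from_quat([q[1],q[2],q[3],q[0]])
    return r.inv().apply(np.array(p)-s['eef_pos'])/1000
E
python3 - <<'E'
from h import *
im=cv2.imread('pics/top0.png')
a=cv2.resize(im[180:290,210:400],None,fx=4,fy=4,interpolation=cv2.INTER_CUBIC)
cv2.imwrite('pics/top0z.png',a)
cm=cam('top')
for nm,u,v,z in [('handle',301,229,278),('nozzle',263,250,162),('trigend',368,208,200),('glass',240,269,60),('slab',370,262,14),('spat',290,305,10)]:
    print(nm,onz(cm,u,v,z))
print(np.degrees(R.from_quat([.992,.126,0,-.001]).as_euler('xyz')))
E
```

```text
handle [497.79 -70.93 278.  ]
nozzle [477.41   1.19 162.  ]
trigend [ 544.01 -190.33  200.  ]
glass [451.6   55.76  60.  ]
slab [ 463.2  -209.32   14.  ]
spat [378.42 -41.03  10.  ]
[-179.89   -0.01   14.48]
```

View pics/top0z.png

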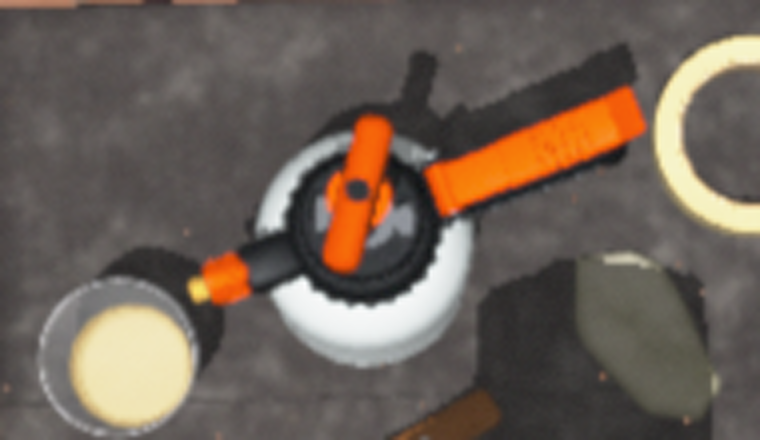

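View pics/wrist0.png

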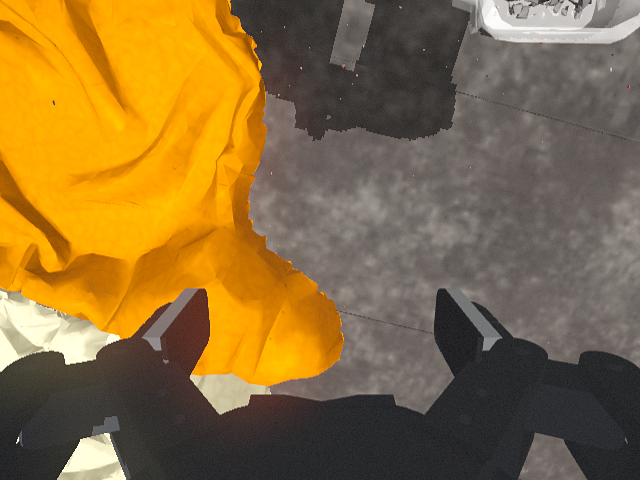

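```bash
python3 - <<'E'
from h import *
print(toolrel([500,-110,380]))
ct,cs=cam('top'),cam('scene')
# chair back top rail: height guess by both views
for z in (100,200,300,400): print(z,onz(ct,310,122,z),onz(cs,300,163,z))
E
python3 -m jog '[[0.03,0,-0.04,0,0,0,0],[0.03,-0.03,-0.03,0,0,0,0],[0.03,-0.035,-0.03,0,0,0,0],[0.03,-0.035,-0.03,0,0,0,0],[0.03,-0.035,-0.01,0,0,0,0]]' 40
```

```text
[ 0.46 -0.29 -0.14]
100 [738.48 -91.35 100.  ] [1005.84 -338.53  100.  ]
200 [705.2  -90.69 200.  ] [ 785.04 -209.9   200.  ]
300 [671.91 -90.03 300.  ] [564.24 -81.27 300.  ]
400 [638.63 -89.37 400.  ] [343.44  47.36 400.  ]
time_s: 0.65
eef_pos: [238.8, -347.9, 377.8]
ee_rot: [0.002, 0.992, 0.126, 0.0]
force: [0.5, 1.0, 0.4]
grip_width: 0.145
grip_force: 0.0
```

```bash
python3 -m jog '[[0.04,-0.02,0,0,0,0,0],[0.04,-0.02,0,0,0,0,0],[0.04,-0.02,0,0,0,0,0],[0.04,-0.02,0,0,0,0,0],[0.04,-0.02,0,0,0,0,0]]' >/dev/null; python3 -m jog '[[0.04,-0.02,0,0,0,0,0],[0.04,-0.02,0,0,0,0,0],[0.02,-0.01,0,0,0,0,0],[0,0,0,0,0,-0.15,0],[0,0,0,0,0,-0.15,0]]'>/dev/null;  python3 -m jog '[[0,0,0,0,0,-0.15,0],[0,0,0,0,0,-0.15,0],[0,0,0,0,0,-0.15,0],[0,0,0,0,0,-0.15,0],[0,0,0,0,0,-0.15,0]]'>/dev/null;  python3 -m jog '[[0,0,0,0,0,-0.15,0],[0,0,0,0,0,-0.15,0],[0,0,0,0,0,-0.15,0],[0,0,0,0,0,-0.15,0],[0,0,0,0,0,0,0]]'
python3 - <<'E'
from h import *
im,cm=shot('wrist','w1')
m=orange(im); n,l,st,ce=cv2.connectedComponentsWithStats(m)
for i in range(1,n):
    if st[i,4]>150: print(st[i],ce[i],cv2.minAreaRect(np.argwhere(l==i)[:,::-1].astype(np.float32)))
E
```

```text
time_s: 2.65
eef_pos: [491.2, -128.7, 375.5]
ee_rot: [-0.0, 0.58, 0.815, -0.0]
force: [0.2, 0.0, 0.6]
grip_width: -0.002
grip_force: 0.0
[ 97  47  30  57 261] [108.54  74.85] ((109.87645721435547, 74.1941146850586), (57.378108978271484, 21.584583282470703), 77.47119140625)
[347  51  24  25 408] [358.58  63.57] ((358.5, 63.0), (24.0, 23.0), 90.0)
[ 326  113   93   75 2441] [371.78 149.09] ((374.0135192871094, 147.58106994628906), (106.01786041259766, 32.54934310913086), 35.53767776489258)
[350 153  24  18 155] [360.52 163.47] ((359.9121398925781, 163.72296142578125), (28.596920013427734, 7.091105937957764), 35.53767395019531)
[ 346  188   26  115 2172] [359.57 243.53] ((358.5, 245.0), (114.0, 25.0), 90.0)
[118 255  26  51 300] [134.   282.32] ((133.16903686523438, 281.4590759277344), (15.510299682617188, 53.98777389526367), 17.35402488708496)
```

View pics/w1.png

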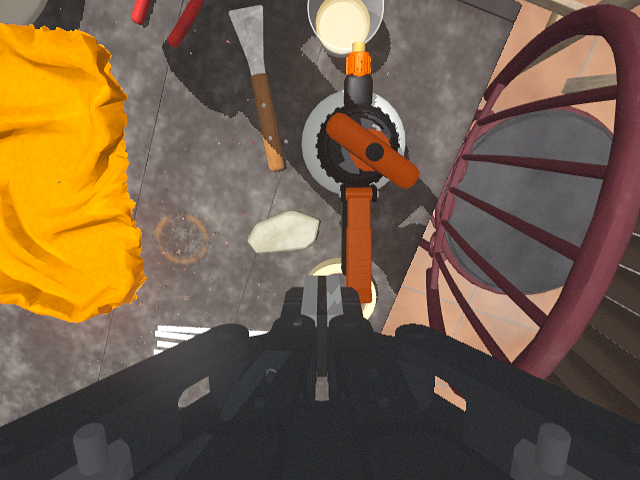

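Run:
```python
from h import *
im=cv2.imread('pics/w1.png'); cm=cam('wrist')
A=onz(cm,374,150.5,278); N=onz(cm,358.6,63,162+8); C=onz(cm,358,147,196); T=onz(cm,358.5,245,198)
e=[onz(cm,*p,278) for p in ((333,121),(415,178))]
print(A,N,C,T,e)
f=lambda v:np.degrees(np.arctan2(v[1],v[0]))
print('yaw',f(N-T),f(N-C),f(C-T),'tool x yaw',f(R.from_quat([.58,.815,0,0]).as_matrix()[:2,0]))
print('bar ang',f(e[1]-e[0]),np.linalg.norm(e[1]-e[0]))
y=np.radians(f(N-T)); X=np.array([np.cos(y),np.sin(y),0])
for c in (A,C):
    P=c-96*X; P[2]=200; print('pad',P,toolrel(P+[0,0,11]))
a=cv2.resize(im[90:210,300:430],None,fx=5,fy=5,interpolation=cv2.INTER_CUBIC)
cv2.imwrite('pics/w1z.png',cv2.convertScaleAbs(a,alpha=2.0,beta=10))
```

```text
[504.22 -66.22 278.  ] [482.37  -3.71 170.  ] [502.84 -67.7  196.  ] [ 531.61 -144.89  198.  ] [array([475.37, -58.15, 278.  ]), array([533.77, -73.48, 278.  ])]
yaw 109.22631426000005 107.74020604756096 110.43833951569265 tool x yaw 109.12439707664126
bar ang -14.70930046106296 60.380319338224524
pad [ 535.83 -156.86  200.  ] [-0.04  0.03  0.16]
pad [ 534.46 -158.35  200.  ] [-0.04  0.03  0.16]
```

View pics/w1z.png

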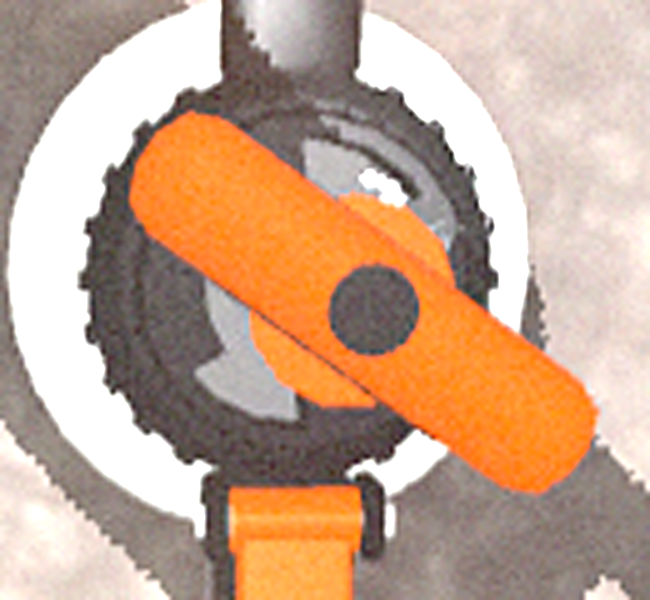

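The crop shows the gates as light notches, the lower one at about (245,390) and the upper one opposite it. The mid-gate line is about 21° clockwise of image up, so the bar needs about 73° of clockwise turn to reach it. The trigger comes first.

```bash
python3 -m jog '[[-0.021,0.016,0.02,0,0,0,0],[-0.021,0.016,0.03,0,0,0,0],[0,0,0.04,0,0,0,0],[0,0,0.04,0,0,0,0],[0,0,0.024,0,0,0,0]]'; python3 -m jog '[[0,0,0.005,0,0,0,0],[0,0,0.003,0,0,0,0],[0,0,0.002,0,0,0,0]]';python3 -m jog '[[0,0,0.002,0,0,0,0],[0,0,0.002,0,0,0,0]]'
```

```text
time_s: 3.2
eef_pos: [534.2, -157.6, 218.4]
ee_rot: [-0.002, 0.582, 0.813, -0.0]
force: [0.5, -0.4, 0.7]
grip_width: 0.005
grip_force: 0.0
time_s: 3.5
eef_pos: [535.7, -158.3, 213.0]
ee_rot: [0.001, 0.581, 0.814, 0.0]
force: [0.3, -0.6, -0.1]
grip_width: -0.002
grip_force: 0.0
time_s: 3.7
eef_pos: [535.7, -158.4, 208.9]
ee_rot: [0.001, 0.581, 0.814, 0.0]
force: [-0.3, -0.8, 2.1]
grip_width: -0.003
grip_force: 1.2
```

```bash
for i in 1; do python3 -m jog '[[0,0,0.003,0,0,0,0],[0,0,0.003,0,0,0,0]]'|grep -E 'pos|force'; done;  python3 -m jog '[[0,0,0.002,0,0,0,0],[0,0,0,0,0,0,0]]'|grep -E 'pos|force'; python3 -m jog '[[0,0,0.001,0,0,0,0],[0,0,0,0,0,0,0]]'|grep -E 'pos|force'
```

```text
eef_pos: [535.5, -158.4, 202.1]
force: [2.2, -2.2, 3.7]
grip_force: 1.9
eef_pos: [535.3, -158.2, 199.7]
force: [1.0, -3.3, 3.4]
grip_force: 1.9
eef_pos: [535.3, -158.2, 199.1]
force: [1.5, -3.6, 5.1]
grip_force: 2.5
```

```bash
for i in 1; do python3 -m jog '[[0,0,0.001,0,0,0,0],[0,0,0,0,0,0,0]]'|grep -E 'pos|force'; done;  python3 -m jog '[[0,0,0.001,0,0,0,0],[0,0,0,0,0,0,0]]'|grep -E 'pos|force'
```

```text
eef_pos: [535.4, -158.3, 198.8]
force: [0.8, -2.2, 10.8]
grip_force: 5.2
eef_pos: [535.6, -158.4, 198.6]
force: [-1.9, -1.4, 14.3]
grip_force: 7.7
```

```bash
python3 -m jog '[[0,0,-0.0004,0,0,0,0],[0,0,0,0,0,0,0],[0,0,0,0,0,0,0],[0,0,0,0,0,0,0],[0,0,0,0,0,0,0]]'|grep -E 'pos|force';python3 -m jog '[[0,0,0,0,0,0,0],[0,0,0,0,0,0,0],[0,0,0,0,0,0,0],[0,0,0,0,0,0,0],[0,0,0,0,0,0,0]]'|grep -E 'pos|force'; python3 -m jog '[[0,0,0,0,0,0,0],[0,0,0,0,0,0,0],[0,0,0,0,0,0,0]]'|grep -E 'pos|force'
python3 - <<'E'
from h import *
shot('wrist','w2')
E
```

```text
eef_pos: [535.5, -158.3, 198.7]
force: [-0.5, -1.6, 13.7]
grip_force: 6.8
eef_pos: [535.5, -158.3, 198.7]
force: [-1.5, -1.5, 13.8]
grip_force: 6.8
eef_pos: [535.5, -158.3, 198.7]
force: [-0.6, -1.9, 13.2]
grip_force: 6.8
```

View pics/w2.png

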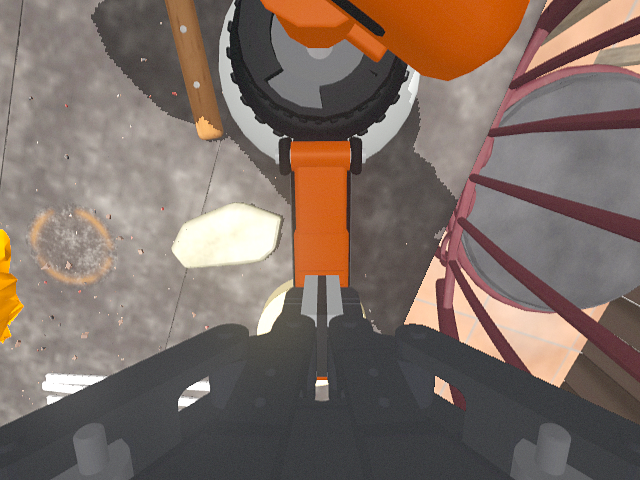

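Trigger fully squeezed and held for over 1.3 s. I'll release it and move above the handle.

```bash
python3 -m jog '[[0,0,-0.008,0,0,0,0],[0,0,-0.015,0,0,0,0],[0,0,-0.03,0,0,0,0],[0,0,-0.04,0,0,0,0],[0,0,-0.04,0,0,0,0.05]]'|grep -E 'pos|force';python3 -m jog '[[0.02,0,-0.02,0,0,-0.14,0.05],[0,0,0,0,0,-0.14,0.05],[0,0,0,0,0,-0.14,0.05],[0,0,0,0,0,-0.14,0.05],[0,0,0,0,0,-0.14,0.05]]'|grep -E 'pos|force'; python3 -m jog '[[0,0,0,0,0,-0.14,0.05],[0,0,0,0,0,-0.14,0.05],[0,0,0,0,0,0,0.05]]'|grep -E 'pos|rot|force'
python3 - <<'E'
from h import *
print(toolrel([504.2,-66.2,315]))
E
```

```text
eef_pos: [534.5, -157.3, 330.7]
force: [0.9, -0.2, 0.5]
grip_force: 0.0
eef_pos: [528.3, -138.6, 349.4]
force: [-1.0, -0.8, 0.3]
grip_force: 0.0
eef_pos: [528.3, -138.7, 349.4]
ee_rot: [-0.001, 0.128, 0.992, 0.001]
force: [-0.4, 0.2, -0.5]
grip_force: 0.0
[0.04 0.06 0.03]
```

```bash
python3 -m jog '[[0.021,0.032,0.01,0,0,0,0.05],[0.0207,0.032,0.01,0,0,0,0.05],[0,0,0.01,0,0,0,0.05],[0,0,0,0,0,0,0.05]]'|grep -E 'pos|force|width'
python3 - <<'E'
from h import *
im,cm=shot('wrist','w3')
m=orange(im); n,l,st,ce=cv2.connectedComponentsWithStats(m)
for i in range(1,n):
    if st[i,4]>500: print(st[i],ce[i],cv2.minAreaRect(np.argwhere(l==i)[:,::-1].astype(np.float32)))
E
```

```text
eef_pos: [504.2, -66.0, 318.9]
force: [0.2, -0.3, -1.1]
grip_width: 0.585
grip_force: 0.0
[377 154  31  32 593] [392.54 168.7 ] ((392.1153259277344, 168.92308044433594), (26.070905685424805, 25.793556213378906), 56.30992889404297)
[ 304  203   30  122 2827] [318.36 262.04] ((318.5284423828125, 263.507568359375), (28.468523025512695, 121.1590576171875), 0.8184555172920227)
[ 160  240  129  100 2894] [223.87 287.62] ((223.21200561523438, 291.083984375), (29.09295654296875, 140.91110229492188), 55.304847717285156)
```

View pics/w3.png

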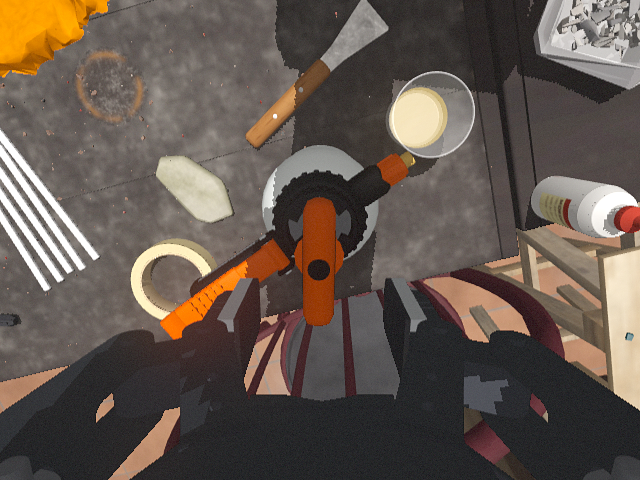

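Run:
```python
from h import *
cm=cam('wrist')
for p in ((318.5,269.5),(318.5,263.5)):
  P=onz(cm,*p,278); print(P,toolrel(P)*1000)
print(proj(cm,[504,-66,278]))
```

```text
[505.26 -67.57 278.  ] [-0.92 -0.65 41.66]
[502.23 -66.76 278.  ] [ 2.21 -0.64 41.67]
[320.92 266.4 ]
```

```bash
python3 -m jog '[[0,-0.0006,0.02,0,0,0,0.05],[0,0,0.02,0,0,0,0.05],[0,0,0.016,0,0,0,0.05],[0,0,0,0,0,0,0.03],[0,0,0,0,0,0,0.02]]'|grep -E 'pos|force|width'; python3 -m jog '[[0,0,0,0,0,0,0.01],[0,0,0,0,0,0,0.005],[0,0,0,0,0,0,0.005],[0,0,0,0,0,0,0.005]]' 50
```

```text
eef_pos: [504.9, -67.9, 264.8]
force: [0.2, -0.3, -0.2]
grip_width: 0.253
grip_force: 0.0
time_s: 8.7
eef_pos: [505.0, -67.6, 265.1]
ee_rot: [0.001, 0.129, 0.992, -0.001]
force: [0.2, -4.5, 5.9]
grip_width: 0.184
grip_force: 49.6
```

```bash
python3 -m jog '[[0,0,0,0,0,0.14,0.005],[0,0,0,0,0,0.14,0.005],[0,0,0,0,0,0.14,0.005],[0,0,0,0,0,0.14,0.005],[0,0,0,0,0,0.14,0.005]]'|grep -E 'pos|force|width|rot';python3 -m jog '[[0,0,0,0,0,0.14,0.005],[0,0,0,0,0,0.14,0.005],[0,0,0,0,0,0.14,0.005],[0,0,0,0,0,0.14,0.005],[0,0,0,0,0,0,0.005]]'|grep -E 'pos|force|width|rot'; python3 -m jog '[[0,0,0.01,0,0,0,0.005],[0,0,0.01,0,0,0,0.005],[0,0,0.005,0,0,0,0.005],[0,0,0.003,0,0,0,0.005]]'|grep -E 'pos|force|width|rot'
```

```text
eef_pos: [504.7, -67.8, 265.2]
ee_rot: [0.001, 0.464, 0.886, -0.001]
force: [-2.4, -3.9, 7.3]
grip_width: 0.182
grip_force: 49.8
eef_pos: [504.5, -67.6, 265.2]
ee_rot: [0.001, 0.69, 0.724, -0.0]
force: [-2.4, -3.5, 7.8]
grip_width: 0.184
grip_force: 50.1
eef_pos: [504.6, -67.9, 237.4]
ee_rot: [0.001, 0.689, 0.725, -0.0]
force: [-4.4, -3.4, 13.0]
grip_width: 0.191
grip_force: 51.1
```

```bash
for i in 1; do python3 -m jog '[[0,0,0.002,0,0,0,0.005],[0,0,0.001,0,0,0,0.005]]'|grep -E 'pos|^force';python3 -m jog '[[0,0,0.002,0,0,0,0.005],[0,0,0,0,0,0,0.005]]'|grep -E 'pos|^force'; done
```

```text
eef_pos: [504.6, -67.9, 234.7]
force: [-5.3, -4.3, 13.8]
eef_pos: [504.6, -67.9, 232.7]
force: [-5.0, -3.6, 13.1]
```

```bash
for i in 1; do python3 -m jog '[[0,0,0.003,0,0,0,0.005],[0,0,0.003,0,0,0,0.005]]'|grep -E 'pos|^force';python3 -m jog '[[0,0,0.002,0,0,0,0.005],[0,0,0.002,0,0,0,0.005]]'|grep -E 'pos|^force';python3 -m jog '[[0,0,0.001,0,0,0,0.005],[0,0,0,0,0,0,0.005]]'|grep -E 'pos|^force'; done
```

```text
eef_pos: [504.7, -67.9, 227.0]
force: [-5.0, -4.3, 15.5]
eef_pos: [504.7, -68.0, 223.0]
force: [-6.2, -5.3, 15.6]
eef_pos: [504.7, -68.0, 222.0]
force: [-5.7, -3.9, 15.0]
```

```bash
for i in 1; do python3 -m jog '[[0,0,0.001,0,0,0,0.005],[0,0,0,0,0,0,0.005]]'|grep -E 'pos|^force';python3 -m jog '[[0,0,0.001,0,0,0,0.005],[0,0,0,0,0,0,0.005]]'|grep -E 'pos|^force';python3 -m jog '[[0,0,0.0005,0,0,0,0.005],[0,0,0,0,0,0,0.005]]'|grep -E 'pos|^force'; done
```

```text
eef_pos: [504.7, -68.0, 221.1]
force: [-4.6, -4.6, 14.8]
eef_pos: [504.7, -68.0, 220.2]
force: [-5.5, -4.2, 16.3]
eef_pos: [504.8, -68.1, 220.1]
force: [-7.3, -5.0, 19.2]
```

```bash
cat > t.py <<'E'
from h import *
s=sense();q=s['ee_rot'];print(round(s['time_s'],2),'yaw',round(np.degrees(2*np.arctan2(q[2],q[1])),1),np.array(s['eef_pos']),np.array(s['force']),'tq',np.round(s['wrist_torque'],3),s['grip_width'])
E
python3 t.py; python3 -m jog '[[0,0,0,0,0,0.13,0.005],[0,0,0,0,0,0.13,0.005],[0,0,0,0,0,0.13,0.005]]'>/dev/null; python3 t.py;python3 -m jog '[[0,0,0,0,0,0.13,0.005],[0,0,0,0,0,0.13,0.005],[0,0,0,0,0,0.13,0.005]]'>/dev/null; python3 t.py; python3 -m jog '[[0,0,0,0,0,0.13,0.005],[0,0,0,0,0,0.13,0.005]]'>/dev/null; python3 t.py
```

```text
11.7 yaw 93.0 [504.79 -68.07 220.12] [-7.31 -4.98 19.18] tq [-0.71  1.3  -0.05] 0.18318720227498653
12.0 yaw 70.3 [504.7  -67.94 220.23] [-7.88 -3.59 20.68] tq [-0.49  1.5   0.06] 0.18260054071091275
12.3 yaw 48.0 [504.69 -67.76 220.25] [-7.31 -2.34 20.96] tq [-0.34  1.48  0.11] 0.18187025427402495
12.5 yaw 33.1 [504.71 -67.62 220.32] [-7.5  -1.37 21.14] tq [-0.25  1.39  0.02] 0.17958965414975986
```

```bash
python3 -m jog '[[0,0,0,0,0,0.08,0.005],[0,0,0,0,0,0,0.005]]'>/dev/null; python3 t.py;for i in 1; do python3 -m jog '[[0,0,0,0,0,0.07,0.005],[0,0,0,0,0,0,0.005]]'>/dev/null; python3 t.py;python3 -m jog '[[0,0,0,0,0,0.06,0.005],[0,0,0,0,0,0,0.005]]'>/dev/null; python3 t.py; done
```

```text
12.7 yaw 28.7 [504.73 -67.57 220.33] [-8.49 -1.99 20.68] tq [-0.16  1.37  0.03] 0.18127696220727396
12.9 yaw 24.7 [504.72 -67.54 220.33] [-8.88 -0.95 20.49] tq [-0.18  1.42 -0.03] 0.1824083948292982
13.1 yaw 21.3 [504.74 -67.5  220.36] [-9.18 -1.81 21.39] tq [-0.2   1.34 -0.01] 0.18047569460269133
```

```bash
python3 -m jog '[[0,0,0,0,0,0.05,0.005],[0,0,0,0,0,0,0.005]]'>/dev/null; python3 t.py;for i in 1; do python3 -m jog '[[0,0,0,0,0,0.05,0.005],[0,0,0,0,0,0,0.005]]'>/dev/null; python3 t.py;python3 -m jog '[[0,0,0,0,0,0.04,0.005],[0,0,0,0,0,0,0.005]]'>/dev/null; python3 t.py; done
```

```text
13.3 yaw 18.4 [504.73 -67.47 220.35] [-7.65 -1.32 21.08] tq [-0.15  1.33 -0.03] 0.17879627549086577
13.5 yaw 15.6 [504.73 -67.46 220.36] [-8.15 -1.07 21.62] tq [-0.12  1.35 -0.06] 0.18172969090056623
13.7 yaw 13.3 [504.75 -67.43 220.35] [-7.16  0.49 22.03] tq [-0.13  1.38 -0.05] 0.1813672063230084
```

```bash
python3 -m jog '[[0,0,0,0,0,0.04,0.005],[0,0,0,0,0,0,0.005]]'>/dev/null; python3 t.py;for i in 1; do python3 -m jog '[[0,0,0,0,0,0.04,0.005],[0,0,0,0,0,0,0.005]]'>/dev/null; python3 t.py;python3 -m jog '[[0,0,0,0,0,0.04,0.005],[0,0,0,0,0,0,0.005]]'>/dev/null; python3 t.py; done
python3 - <<'E'
from h import *
im,cm=shot('top','t4')
z=cv2.resize(im[180:290,210:400],None,fx=4,fy=4,interpolation=cv2.INTER_CUBIC); w,_=shot('wrist','w4')
cv2.imwrite('pics/c4.png',cv2.resize(np.hstack([cv2.resize(z,(600,348))[:,100:],cv2.resize(w,(464,348))]),(800,289))[:,:,::-1])
E
```

```text
13.9 yaw 11.0 [504.76 -67.42 220.37] [-8.88 -0.1  21.53] tq [-0.15  1.35 -0.01] 0.18393179449957542
14.1 yaw 8.7 [504.75 -67.43 220.37] [-8.6  -0.16 20.99] tq [-0.06  1.32  0.  ] 0.1811333322754113
14.3 yaw 6.4 [504.74 -67.4  220.36] [-7.97 -0.17 20.95] tq [-0.05  1.4   0.02] 0.18339256494908815
```

View pics/c4.png

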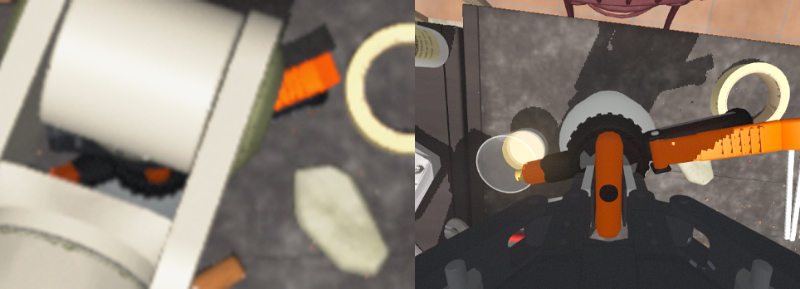

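```bash
python3 - <<'E'
from h import *
for f in('top0','t4'):
    im=cv2.imread(f'pics/{f}.png')[:,:,::-1].copy(); m=orange(im); m[:, :340]=0; m[:195]=0; m[235:]=0; m[:,380:]=0
    p=np.argwhere(m)[:,::-1]; print(f,len(p),p.max(0),p.min(0),[p[p[:,0]==c][:,1].mean() for c in (345,350,355,360,365)])
E
python3 -m jog '[[0,0,0,0,0,0.03,0.005],[0,0,0,0,0,0,0.005]]'>/dev/null; python3 t.py
```

```text
top0 405 [370 225] [340 202] [np.float64(217.0), np.float64(214.5), np.float64(212.5), np.float64(211.0), np.float64(208.5)]
t4 286 [370 221] [347 200] [np.float64(nan), np.float64(213.0), np.float64(211.0), np.float64(209.5), np.float64(207.0)]
14.6 yaw 4.7 [504.74 -67.35 220.36] [-7.55 -1.53 21.55] tq [-0.09  1.33 -0.01] 0.18154765501212405<stdin>:4: RuntimeWarning: Mean of empty slice.
  ret = ret.dtype.type(ret / rcount)
```

```bash
for i in 1; do python3 -m jog '[[0,0,0,0,0,0.04,0.005],[0,0,0,0,0,0,0.005]]'>/dev/null; python3 t.py; python3 -m jog '[[0,0,0,0,0,0.04,0.005],[0,0,0,0,0,0,0.005]]'>/dev/null; python3 t.py; python3 -m jog '[[0,0,0,0,0,0.04,0.005],[0,0,0,0,0,0,0.005]]'>/dev/null; python3 t.py; done
python3 - <<'E'
from h import *
im,_=shot('top','t5')
m=orange(im); m[:, :340]=0; m[:195]=0; m[235:]=0; m[:,380:]=0
p=np.argwhere(m)[:,::-1]; print(len(p),p.max(0),p.min(0),[p[p[:,0]==c][:,1].mean() for c in (355,360,365)])
E
```

```text
14.8 yaw 2.4 [504.74 -67.35 220.36] [-8.17 -0.5  21.28] tq [-0.03  1.34  0.02] 0.17998625132788795
15.0 yaw 0.1 [504.74 -67.34 220.35] [-9.11 -0.11 21.41] tq [-0.06  1.38 -0.03] 0.17976078361222744
15.2 yaw -2.2 [504.75 -67.31 220.37] [-7.54  0.89 21.6 ] tq [ 0.06  1.34 -0.01] 0.18042476596990753
286 [370 221] [347 200] [np.float64(211.0), np.float64(209.5), np.float64(207.0)]
```

Run:
```python
from h import *
im,cm=shot('wrist','w5')
for f in ('w3','w5'):
    im=cv2.imread(f'pics/{f}.png')[:,:,::-1].copy()
    m=orange(im); n,l,st,ce=cv2.connectedComponentsWithStats(m)
    for i in range(1,n):
        if st[i,4]>300: print(f,st[i],cv2.minAreaRect(np.argwhere(l==i)[:,::-1].astype(np.float32)))
```

```text
w3 [377 154  31  32 593] ((392.1153259277344, 168.92308044433594), (26.070905685424805, 25.793556213378906), 56.30992889404297)
w3 [ 304  203   30  122 2827] ((318.5284423828125, 263.507568359375), (28.468523025512695, 121.1590576171875), 0.8184555172920227)
w3 [ 160  240  129  100 2894] ((223.21200561523438, 291.083984375), (29.09295654296875, 140.91110229492188), 55.304847717285156)
w5 [ 384  149  256  120 8237] ((516.5578002929688, 207.89669799804688), (55.249114990234375, 266.0576477050781), 74.21924591064453)
w5 [ 300  220   45  175 6425] ((321.9999694824219, 307.0), (173.99996948242188, 43.99999237060547), 90.0)
w5 [ 185  281   40   42 1006] ((202.66439819335938, 303.4383850097656), (36.39979553222656, 34.1760139465332), 69.44395446777344)
```

View pics/w5.png

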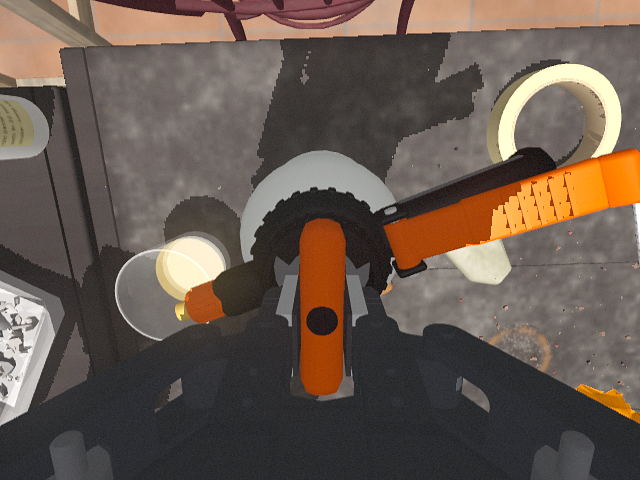

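The bar is still square in the fingers and 45 mm down, and the sprayer hasn't turned, with the nozzle at (203,303) and the trigger at (516,208). I haven't felt the wall yet, so I'll keep turning gently.

```bash
for i in 1; do python3 -m jog '[[0,0,0,0,0,0.04,0.005],[0,0,0,0,0,0,0.005]]'>/dev/null; python3 t.py; python3 -m jog '[[0,0,0,0,0,0.04,0.005],[0,0,0,0,0,0,0.005]]'>/dev/null; python3 t.py; python3 -m jog '[[0,0,0,0,0,0.04,0.005],[0,0,0,0,0,0,0.005]]'>/dev/null; python3 t.py; done
python3 - <<'E'
from h import *
im,cm=shot('wrist','w6'); s=sense()
# sprayer yaw in wrist views: trigger side edges centreline slope vs. base yaw, via nozzle & trigger centroid at known heights
from rig import sense
for f in('w5','w6'):
    im=cv2.imread(f'pics/{f}.png')[:,:,::-1].copy()
    m=orange(im); n,l,st,ce=cv2.connectedComponentsWithStats(m)
    for i in range(1,n):
        if st[i,4]>300: print(f,st[i],ce[i])
N=proj(cm,[482.4,-3.7,170]);T=proj(cm,[535.5,-158,200]);print('expected if unmoved (w6): nozzle',N,'pad',T)
E
```

```text
15.5 yaw -4.5 [504.71 -67.17 220.34] [-7.83  0.78 22.25] tq [0.15 1.29 0.06] 0.18131314605097743
15.7 yaw -6.7 [504.8  -66.65 220.22] [-7.38  4.15 20.32] tq [0.72 1.17 0.17] 0.1804433171080295
15.9 yaw -9.0 [505.06 -66.15 220.11] [-4.51  6.41 19.61] tq [1.12 0.74 0.16] 0.18288590324162657
w5 [ 384  149  256  120 8237] [502.72 210.07]
w5 [ 300  220   45  175 6425] [321.63 304.1 ]
w5 [ 185  281   40   42 1006] [203.17 304.49]
w6 [ 382  136  258  129 8033] [505.94 200.48]
w6 [ 298  220   45  175 6277] [321.04 305.1 ]
w6 [187 284  39  40 988] [204.71 306.95]
expected if unmoved (w6): nozzle [214.82 321.79] pad [534.44 186.74]
```

```bash
for i in 1; do python3 -m jog '[[0,0,-0.002,0,0,0,0.005],[0,0,0,0,0,0,0.005]]'>/dev/null; python3 t.py; python3 -m jog '[[0,0,-0.002,0,0,0,0.005],[0,0,0,0,0,0,0.005]]'>/dev/null; python3 t.py; python3 -m jog '[[0,0,-0.0015,0,0,0,0.005],[0,0,0,0,0,0,0.005]]'>/dev/null; python3 t.py;  python3 -m jog '[[0,0,-0.001,0,0,0,0.005],[0,0,0,0,0,0,0.005]]'>/dev/null; python3 t.py; done
```

```text
16.15 yaw -9.0 [504.85 -66.09 221.47] [-3.66  6.13 14.65] tq [1.03 0.59 0.11] 0.1785642962338517
16.35 yaw -9.0 [504.82 -66.11 223.34] [-3.86  5.6  13.64] tq [1.03 0.56 0.15] 0.1803407853716497
16.55 yaw -9.0 [504.78 -66.13 224.66] [-3.97  5.41 12.84] tq [0.97 0.52 0.12] 0.1802898489734772
16.75 yaw -9.0 [504.75 -66.09 225.54] [-3.98  4.53 11.47] tq [0.99 0.5  0.15] 0.1806857943061761
```

```bash
for i in 1; do python3 -m jog '[[0,0,-0.001,0,0,0,0.005],[0,0,0,0,0,0,0.005]]'>/dev/null; python3 t.py; python3 -m jog '[[0,0,-0.0007,0,0,0,0.005],[0,0,0,0,0,0,0.005]]'>/dev/null; python3 t.py; python3 -m jog '[[0,0,-0.0005,0,0,0,0.005],[0,0,0,0,0,0,0.005]]'>/dev/null; python3 t.py; done
```

```text
16.95 yaw -9.0 [504.7  -66.15 226.4 ] [-3.07  5.07 10.96] tq [0.93 0.46 0.13] 0.18776679759267967
17.15 yaw -9.0 [504.54 -66.11 226.52] [-1.16  4.62  6.42] tq [0.84 0.34 0.1 ] 0.17913326565757867
17.35 yaw -9.0 [504.54 -66.41 226.6 ] [-1.39  5.38  6.65] tq [0.9  0.18 0.09] 0.18292072264231624
```

It caught at about 6 mm of rise and the force dropped, so it looks locked. Releasing and lifting off.

```bash
python3 -m jog '[[0,0,0,0,0,0,0.025],[0,0,0,0,0,0,0.035],[0,0,0,0,0,0,0.04],[0,0,0,0,0,0,0.04],[0,0,0,0,0,0,0.04]]'>/dev/null; python3 t.py; python3 -m jog '[[0,0,-0.01,0,0,0,0.04],[0,0,-0.02,0,0,0,0.04],[0,0,-0.03,0,0,0,0.04],[0,0,-0.03,0,0,0,0.04],[0,0,-0.03,0,0,0,0.04]]'>/dev/null; python3 t.py
python3 - <<'E'
from h import *
w,cm=shot('wrist','w7'); t,_=shot('top','t7')
m=orange(w); n,l,st,ce=cv2.connectedComponentsWithStats(m)
for i in range(1,n):
    if st[i,4]>300: print(st[i],ce[i],cv2.minAreaRect(np.argwhere(l==i)[:,::-1].astype(np.float32)))
cv2.imwrite('pics/w7z.png',w[100:420,80:560,::-1])
E
```

```text
17.85 yaw -9.0 [504.55 -67.29 226.24] [-0.05  0.37 -0.27] tq [ 0.03  0.03 -0.06] 0.465944902776599
18.35 yaw -9.0 [504.34 -67.1  348.41] [ 0.28 -0.32 -0.03] tq [ 0.03 -0.02 -0.01] 0.46697096515144687
[ 357  136  136   74 1828] [419.18 173.02] ((424.3077087402344, 172.332763671875), (30.519800186157227, 137.5580596923828), 69.97792053222656)
[ 308  184   20   90 1096] [317.87 226.93] ((317.5, 228.5), (89.0, 19.0), 90.0)
```

View pics/w7z.png

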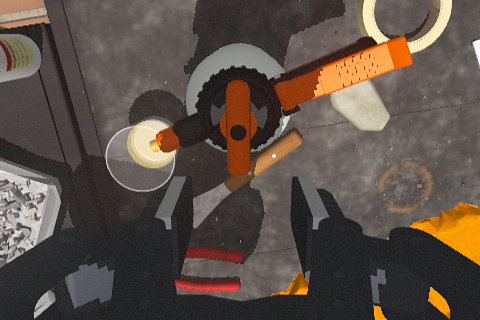

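The picture shows the handle staying down by itself: bar top at about 239 mm, which is 39 mm of travel. The sprayer stands upright, and the glass, slab and spatula are in place. Handing in.

```bash
python3 -c "
from rig import finish_job; print(finish_job())"
```

```text
the job is handed in; nothing more can be done
None
```

The job is handed in: I squeezed the trigger fully, held it for over 1.3 s and released it, then pressed the pump to its stop, turned it to its end wall and let it rise into its lock, where it stayed by itself at about 39 mm of travel; the sprayer is upright but turned a few degrees with the handle at the end wall, and the neighbouring items look untouched.

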